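# Clear the dry box, crack its stuck lid and hold it ajar

### The arm

A 6-joint arm with a two-finger parallel gripper is mounted at the origin on the work surface; the furniture and walls round the work are solid. World frame = base frame: x ahead of the robot, y to its left, z up, the work surface at z = 0. Lengths are in m, angles in rad, forces in N, time in s.
With the tool pointing down it reaches from about 0.35 to 0.975 m from the base axis. Payload 7.1 kg.
Tool frame: the origin (TCP) lies between the finger pads; the fingertips stand 8 mm ahead of it and the grasp point (between the pads) lies 11 mm behind it; z points along the fingers, y is the line along which they close (so a half turn about z gives the same grasp; the last joint's range is limited). The gripper opens to 88 mm and grips with 3 to 60 N. Pads are 20 mm wide; open, the fingers measure 115 mm over their backs; the gripper's body (75 mm by 178 mm) begins 61 mm behind the grasp point.
Start: joints at [-1.326, 0.423, 1.63, -0, 1.089, -0.019], TCP at [0.163, -0.603, 0.231] pointing down, gripper open.
Joint ranges: [-3, 3], [-0.9, 2.11], [0.09, 2.58], [-1.31, 4.45], [0.11, 2.69], [-2.54, 2.54]. Speed limits (rad/s): [2.39, 2.39, 3.01, 3.14, 3.14, 3.14].

### API

Orientations are given as a unit quaternion [x, y, z, w].
In Python, from plant import env gives the robot as it stands. Calls block until the motion is done:
- env.goto(position, orientation): joint-space move of the TCP to a pose.
- env.move_linear(position, v=0.15, attitude=None, contact_N=None): straight line of the TCP; attitude=None keeps the orientation; v is the mean speed in m/s. With contact_N (N) it stops when the force on the tool has changed by that much, and returns True; else False.
- env.move_j(angles): joint-space move.
- env.set_gripper(opening, force=None): finger opening in m; force is the grip in N (None keeps the last); returns when the fingers have stopped.
- env.hold(seconds).
- env.ik(position, orientation): joint angles nearest the present ones, or None.
- env.get_state(): the state.
- env.get_image(name): name is "side" or "top" or "wrist"; returns a dict with "pixels" (400x640x3 uint8, red, green, blue), "K" (3x3 intrinsics, pixels), "R" (3x3) and "t" (3): a world point X has camera coordinates R X + t; the wrist camera has in their place "mount" (4x4, takes a point from camera to tool coordinates, whose origin is the TCP and whose axes are the flange's). Camera axes: x right, y down, z forward; pixel columns grow to the right and rows downward; lengths in m; the calibration is good to about 2 mm. A picture is of the moment at which its call begins: read the wrist's pose just before it. There is no depth.
A pose or a line that the arm cannot do raises env.IKError and nothing moves.
- env.close_job(): hands the job in; it is judged then, once.
The state is a dict: "t": time; "q": joint angles; "joint_vel": joint speeds; "effort": joint torques, N m; "tcp_pos": TCP position; "tool_rot": TCP orientation; "ft_force": force on the tool from outside, world axes, zero at the start; "moment": the same for the moment, N m; "finger_gap": finger opening in m; "grip_force": force on a finger pad.
Only numpy, scipy, OpenCV 4.12 (cv2) and the standard library are available. Lean on these libraries where they do the work, as an engineer would, in place of code of your own. Each camera call takes 0.05 s, during which the arm holds its last target. There are 200 camera calls.

### The job

A small bottle has toppled from its row and lies on the lid of the dry box: stand it upright again in the free place of the bottle channel and let go of it, leaving its neighbours standing where they are. Then take the box lid by its handle, pull it free of its tacky gasket without letting it fly up, and hold it just ajar, about 15 mm open at the front edge, so that the box can breathe before it is opened. Finish while still holding the lid like that; the gasket and the lid's weight would pull it shut.

Things in the scene. Friction and masses are not known exactly. Their poses are not given: they have to be found in the camera images.
- dry_box: cast aluminium box screwed down to the bench, 144 (x) x 200 (y) x 60 mm to the rim, with a flat hinged lid. Origin: centre of its underside on the bench; x points from the front (handle side, towards the robot) to the hinge side, y along the width, z up. Its two front latches are already undone
- box_lid: the lid: flat aluminium plate 154 x 210 mm, its top 76 mm above the bench when shut (two hinge straps at the back stand 4 mm higher). It carries the black bow handle near its front edge. Origin: on the hinge line, 78 mm behind the box centre and 64 mm above the bench; axes as the box's when shut
- lid_handle (a point): middle of the bar of the black bow handle on the lid. Round bar, 10 mm thick, 72 mm long between its bends, along the box's y axis, 52 mm in front of the box centre; its centre line is 34 mm above the lid (110 mm above the bench when shut). The point moves with the lid
- lid_hinge (a point): middle of the hinge line, which runs along the box's y axis: 78 mm behind the box centre, 64 mm above the bench; 130 mm behind and 46 mm below the handle bar. Does not move
- lid_front_edge (a point): middle of the lid's front edge at its underside, 155 mm in front of the hinge line; it rises 1.55 mm for each 0.01 rad of the lid joint
- lid (a joint): lid angle in rad: 0 shut (may read -0.01), growing as the front edge rises, stop at 0.5; 0.1 rad is 15 mm at the front edge. The shut lid sticks to its gasket: at the handle 12 to 14 N straight up start it, 9 N keep it moving at 0.05, 3 N (mostly lid weight, varies) hold it at 0.1. Let go, it falls shut and sticks again
- lane: shallow aluminium channel fixed on the bench, 44 (x) x 256 (y) mm outside, 38 x 250 inside, floor 3 mm thick, walls and end stops 14 mm high. Origin: centre of its underside; y runs along it. Four places at y = -90, -30, +30, +90 mm; three hold bottles (within 4 mm), the free one differs each time
- tipped_bottle: the toppled bottle, lying on one side on the lid behind the handle: body 25 mm across and 58 mm tall (it does not roll), then a white nozzle cap 14 mm across up to 85 mm, about 60 g. Origin: centre of its base; z runs from the base to the cap tip (level while it lies, up when it stands). Standing in the channel its origin is 3 mm above the bench
- tipped_bottle_top (a point): tip of the toppled bottle's cap, 85 mm from the base along its z axis
- bottle_a: one of three bottles standing in the channel, like the toppled one (25 mm across, 85 mm tall, loose). Origin: centre of its base; z up
- bottle_b: one of three bottles standing in the channel, like the toppled one (25 mm across, 85 mm tall, loose). Origin: centre of its base; z up
- bottle_c: one of three bottles standing in the channel, like the toppled one (25 mm across, 85 mm tall, loose). Origin: centre of its base; z up
Not all that is in view belongs to the job. Leave any purple look-alike of the tipped_bottle alone.

How it is judged:
By the outcome, as a careful person would: the job done as asked, in the order asked, and still so for the second after the job is handed in, while the arm keeps its last pose, push and grip.
It also fails if it takes over 54 s, if anything falls off the work surface, if the arm or the gripper's body presses on something with over 40 N, if the wrist force passes 120 N, or if a joint passes its speed limit or range.

## Working session

There is one attempt and no reset: what is moved stays moved. The work goes in short steps, each a Python script; the robot and the scene stay as the last script left them, time stands still between calls to the robot, and variables do not carry over. Pictures are saved under pics/ and viewed, at most 10 in all, crops included, and the job is handed in when it is done.

```bash
mkdir -p pics; ls
python3 - <<'E'
from plant import env
import cv2,json,numpy as np
s=env.get_state();print(s['t'],s['tcp_pos'],s['tool_rot'],s['ft_force'])
for n in ('side','top'):
    im=env.get_image(n);cv2.imwrite(f'pics/{n}0.png',im['pixels'][:,:,::-1])
    json.dump({k:np.array(im[k]).tolist() for k in('K','R','t')},open(n+'.json','w'));print(n,im['K'],im['R'],im['t'])
print(env.get_image('wrist')['mount'])
E
```

```text
pics
0.0 [ 0.16285825 -0.6028378   0.22988569] [ 9.91314367e-01  1.31511284e-01 -9.14293155e-05 -7.74185637e-04] [-0.0410619  -0.0275964   0.15248522]
side [[406.33275724   0.         317.47448496]
 [  0.         406.33275724 199.21073384]
 [  0.           0.           1.        ]] [[-0.89801351 -0.43996084 -0.00249049]
 [-0.1670878   0.34627208 -0.92313451]
 [ 0.40700542 -0.82857112 -0.38446909]] [0.35746541 0.22315825 0.87044343]
top [[499.38086276   0.         319.63382748]
 [  0.         499.38086276 195.14355776]
 [  0.           0.           1.        ]] [[ 0.02296417 -0.9996614   0.01223639]
 [-0.99868671 -0.02349904 -0.04552631]
 [ 0.04579844 -0.01117485 -0.99888819]] [-0.17445028  0.44717286  1.54338462]
[[ 1.02525390e-03 -9.53232432e-01 -3.02236463e-01  8.21737596e-02]
 [ 9.99999424e-01  8.80931472e-04  6.13826866e-04 -2.96084475e-04]
 [-3.18870064e-04 -3.02236918e-01  9.53232786e-01 -1.53583893e-01]
 [ 0.00000000e+00  0.00000000e+00  0.00000000e+00  1.00000000e+00]]
```

View pics/top0.png

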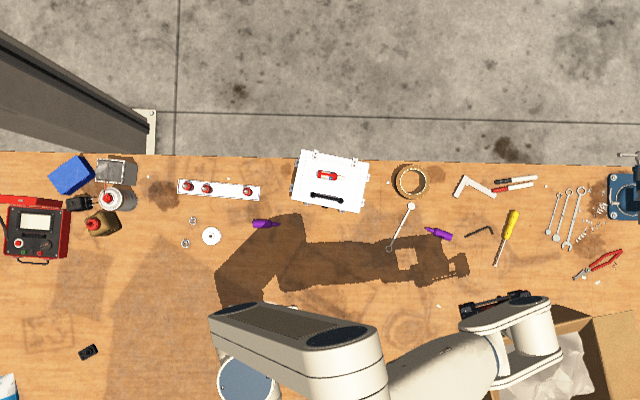

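View pics/side0.png

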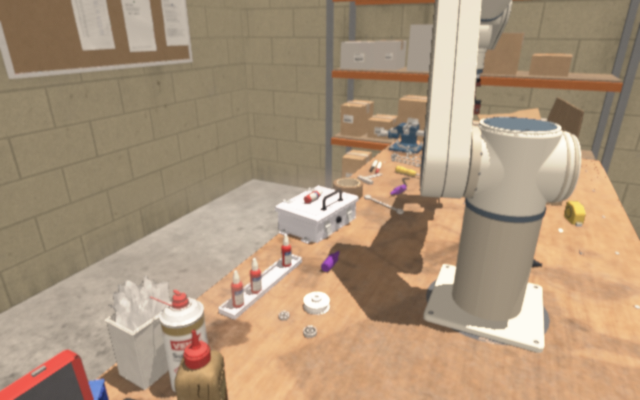

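The top view shows the box at about (329,181) with a red bottle on its lid at (327,175) and the handle at (327,197). The channel is at (218,190), with three red bottles at about x=187, 207 and 248. The purple look-alikes at (265,223) and (438,233) are to be left alone. The only red toppled bottle is the one on the lid, so I'll confirm it in a crop.

Run:
```python
import cv2
a=cv2.imread('pics/top0.png')[140:225,172:382]
cv2.imwrite('pics/crop.png',cv2.resize(a,None,fx=3.8,fy=3.8,interpolation=cv2.INTER_CUBIC))
```

```text
(no output)
```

View pics/crop.png

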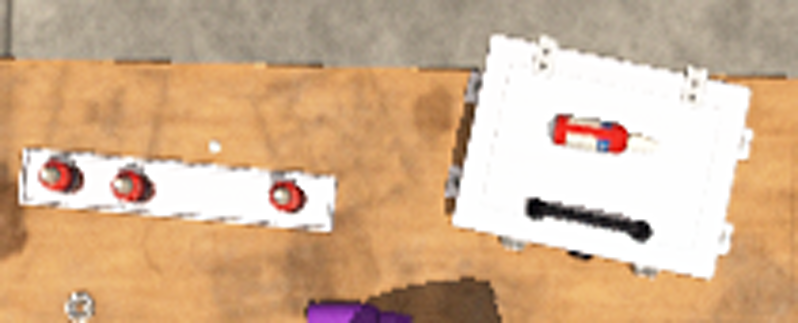

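The crop confirms the target: a red bottle with its base at crop (551,128) and its cap tip at (655,143), lying behind the black handle bar, which runs from (538,208) to (643,231). The bottles in the channel are at (58,176), (131,186) and (287,196), so the free place is near (208,190).

```bash
cat > h.py <<'E'
import json,numpy as np
from scipy.spatial.transform import Rotation as Ro
def ray(K,R,t,uv,z):
    K,R,t=map(np.array,(K,R,t)); c=-R.T@t; d=R.T@np.linalg.solve(K,[uv[0],uv[1],1]); return c+d*(z-c[2])/d[2]
T=json.load(open('top.json'))
def top(u,v,z,crop=True):
    if crop: u,v=(u+.5)/3.8-.5+172,(v+.5)/3.8-.5+140
    return ray(T['K'],T['R'],T['t'],(u,v),z)
def att(zdir,ydir):
    z=np.array(zdir,float);z/=np.linalg.norm(z);y=np.array(ydir,float);y-=z*(y@z);y/=np.linalg.norm(y)
    return Ro.from_matrix(np.c_[np.cross(y,z),y,z]).as_quat()
E
python3 - <<'E'
from h import *
np.set_printoptions(precision=4,suppress=True)
H=np.array([top(538,208,.11),top(643,231,.11)]);print('handle',H.mean(0),np.linalg.norm(H[1]-H[0]),np.arctan2(*(H[0]-H[1])[[1,0]])-np.pi/2)
L=np.array([top(*p,.076) for p in((495,36),(748,87),(713,276),(455,225))]);print('lid c',L.mean(0),[np.linalg.norm(L[i]-L[i-1]) for i in range(4)],[np.arctan2(*(a-b)[[1,0]])-np.pi/2 for a,b in((L[0],L[1]),(L[3],L[2]))])
C=np.array([top(*p,.014) for p in((22,148),(334,178),(331,231),(20,203))]);print('lane c',C.mean(0),[np.linalg.norm(C[i]-C[i-1]) for i in range(4)],[np.arctan2(*(a-b)[[1,0]])-np.pi/2 for a,b in((C[0],C[1]),(C[3],C[2]))])
print('bottle',top(551,128,.0885),top(655,143,.0885))
for p in((53,174),(126,184),(286,195)):print('cap',top(*p,.085))
print('purple',top(265,223,.012,0))
E
```

```text
handle [ 0.4405 -0.1846  0.11  ] 0.08246161914189078 -0.19234567284815274
lid c [ 0.4923 -0.1941  0.076 ] [np.float64(0.15227488469430303), np.float64(0.20344026223611258), np.float64(0.15156841130355475), np.float64(0.2063156379206016)] [np.float64(-0.17534653197201666), np.float64(-0.17189500918167244)]
lane c [0.4607 0.151  0.014 ] [np.float64(0.04495793379662052), np.float64(0.2555878469850169), np.float64(0.043394797183516486), np.float64(0.2542803861008352)] [np.float64(-0.07238521702208489), np.float64(-0.0665290821598643)]
bottle [ 0.5121 -0.1528  0.0885] [ 0.5023 -0.2342  0.0885]
cap [0.4672 0.234  0.085 ]
cap [0.4607 0.177  0.085 ]
cap [0.4551 0.0524 0.085 ]
purple [0.3607 0.0033 0.012 ]
```

```bash
cat >> h.py <<'E'
d=np.radians(25)
b=np.array([-.0098,-.0814,0]);b/=np.linalg.norm(b)
up=np.array([0,0,1.])
def pick(sg,b=b): return att(-up*np.cos(d)-b*np.sin(d),sg*np.cross(up,b))
def place(sg,yaw):
    h=np.array([np.cos(yaw),np.sin(yaw),0]); z=h*np.cos(d)-up*np.sin(d)
    for y in(1,-1):
        q=att(z,y*np.cross(up,h))
        bt=Ro.from_quat(pick(sg)).inv().apply(b)
        if np.allclose(Ro.from_quat(q).apply(bt),up,atol=1e-6): return q
E
python3 - <<'E'
from h import *
from plant import env
np.set_printoptions(precision=2,suppress=True)
base=np.array([.5121,-.1528,.0885]);P=base+.038*b
for sg in(1,-1):
    print(sg,'pick',env.ik(P,pick(sg)),env.ik(P+[0,0,.12],pick(sg)))
    for yaw in(-.3,0,.25,.5): print(yaw,env.ik([.458,.12,.041],place(sg,yaw)),env.ik([.458,.12,.17],place(sg,yaw)))
    print('handle',env.ik([.4405,-.185,.099],att(-up,sg*np.array([np.cos(-.175),np.sin(-.175),0]))))
    print('down over bottle',env.ik(P+[0,0,.15],att(-up,sg*np.cross(up,b))))
E
```

```text
1 pick [-0.59  0.61  1.81  0.47  0.99 -0.78] [-0.59  0.43  1.76  0.42  1.2  -0.67]
-0.3 [0.75 0.99 2.39 4.12 1.26 1.79] [0.75 0.56 2.46 4.25 1.08 1.46]
0 [0.52 1.09 2.5  3.61 1.53 1.79] None
0.25 [0.21 1.14 2.53 3.1  1.66 1.55] None
0.5 [-0.11  1.1   2.5   2.6   1.52  1.32] None
handle [-0.42  0.42  2.03 -0.    0.68 -0.25]
down over bottle [-0.38  0.29  1.81 -0.    1.04 -0.26]
-1 pick [-0.59  0.61  1.81  0.47  0.99  2.36] [-0.59  0.43  1.76  0.42  1.2   2.47]
-0.3 [ 0.75  0.99  2.39  4.12  1.26 -1.35] [ 0.75  0.56  2.46  4.25  1.08 -1.69]
0 [ 0.52  1.09  2.5   3.61  1.53 -1.35] None
0.25 [ 0.21  1.14  2.53  3.1   1.66 -1.59] None
0.5 [-0.11  1.1   2.5   2.6   1.52 -1.82] None
handle None
down over bottle None
```

Run:
```python
import h; from h import *
from plant import env
np.set_printoptions(precision=2,suppress=True)
P=np.array([.5121,-.1528,.0885])+.038*b
for dd in(25,35,45):
    h.d=np.radians(dd); print(dd,'pick',env.ik(P,h.pick(1)))
    for yaw in(-.7,-.5,-.3,-.1,.2,.5,2.5,2.8,3.1,3.4,3.7): 
        for sg in (1,-1):
            r=[env.ik([.458,.12,z],h.place(sg,yaw)) for z in(.041,.11,.16)]
            if r[0] is not None and r[1] is not None: print(sg,yaw,r)
```

```text
25 pick [-0.59  0.61  1.81  0.47  0.99 -0.78]
1 -0.3 [array([0.75, 0.99, 2.39, 4.12, 1.26, 1.79]), array([0.75, 0.77, 2.44, 4.17, 1.17, 1.64]), array([0.75, 0.6 , 2.46, 4.23, 1.09, 1.49])]
-1 -0.3 [array([ 0.75,  0.99,  2.39,  4.12,  1.26, -1.35]), array([ 0.75,  0.77,  2.44,  4.17,  1.17, -1.5 ]), array([ 0.75,  0.6 ,  2.46,  4.23,  1.09, -1.65])]
1 -0.1 [array([0.62, 1.06, 2.47, 3.79, 1.43, 1.82]), array([0.62, 0.82, 2.53, 3.81, 1.29, 1.71]), array([0.62, 0.62, 2.55, 3.85, 1.16, 1.59])]
-1 -0.1 [array([ 0.62,  1.06,  2.47,  3.79,  1.43, -1.32]), array([ 0.62,  0.82,  2.53,  3.81,  1.29, -1.43]), array([ 0.62,  0.62,  2.55,  3.85,  1.16, -1.55])]
1 0.5 [array([-0.11,  1.1 ,  2.5 ,  2.6 ,  1.52,  1.32]), array([-0.11,  0.85,  2.56,  2.59,  1.36,  1.41]), None]
-1 0.5 [array([-0.11,  1.1 ,  2.5 ,  2.6 ,  1.52, -1.82]), array([-0.11,  0.85,  2.56,  2.59,  1.36, -1.73]), None]
1 2.5 [array([-0.08,  1.  ,  1.55,  0.5 ,  1.64,  1.87]), array([-0.08,  0.89,  1.58,  0.51,  1.72,  1.91]), array([-0.08,  0.82,  1.59,  0.51,  1.78,  1.94])]
-1 2.5 [array([-0.08,  1.  ,  1.55,  0.5 ,  1.64, -1.
[... 6251 characters left out ...]
1.44]), array([ 0.15,  0.69,  1.58,  0.13,  1.64, -1.43])]
1 3.4 [array([ 0.24,  0.87,  1.56, -0.01,  1.49,  1.56]), array([ 0.24,  0.77,  1.57, -0.01,  1.59,  1.56]), array([ 0.24,  0.7 ,  1.56, -0.01,  1.66,  1.56])]
-1 3.4 [array([ 0.24,  0.87,  1.56, -0.01,  1.49, -1.58]), array([ 0.24,  0.77,  1.57, -0.01,  1.59, -1.58]), array([ 0.24,  0.7 ,  1.56, -0.01,  1.66, -1.59])]
1 3.7 [array([ 0.33,  0.87,  1.58, -0.16,  1.47,  1.43]), array([ 0.33,  0.76,  1.59, -0.16,  1.56,  1.41]), array([ 0.33,  0.69,  1.58, -0.16,  1.64,  1.4 ])]
-1 3.7 [array([ 0.33,  0.87,  1.58, -0.16,  1.47, -1.72]), array([ 0.33,  0.76,  1.59, -0.16,  1.56, -1.73]), array([ 0.33,  0.69,  1.58, -0.16,  1.64, -1.74])]
```

```bash
sed -i 's/radians(25)/radians(30)/' h.py
cat >> h.py <<'E'
import cv2
def shot(env,name):
    s=env.get_state(); im=env.get_image('wrist'); cv2.imwrite(f'pics/{name}.png',im['pixels'][:,:,::-1])
    M=np.eye(4);M[:3,:3]=Ro.from_quat(s['tool_rot']).as_matrix();M[:3,3]=s['tcp_pos'];C=np.linalg.inv(M@np.array(im['mount']))
    json.dump(dict(K=np.array(im['K']).tolist(),R=C[:3,:3].tolist(),t=C[:3,3].tolist()),open(name+'.json','w'));print(s['t'],s['tcp_pos'],s['ft_force'])
def pt(name,u,v,z):
    c=json.load(open(name+'.json'));return ray(c['K'],c['R'],c['t'],(u,v),z)
E
python3 - <<'E'
from h import *
from plant import env
env.goto([.475,-.17,.23],att(-up,np.cross(up,b)))
shot(env,'w1')
E
```

```text
2.0833 [ 0.47496157 -0.17072213  0.23001209] [-0.07563207  0.27099914 -0.20873436]
```

View pics/w1.png

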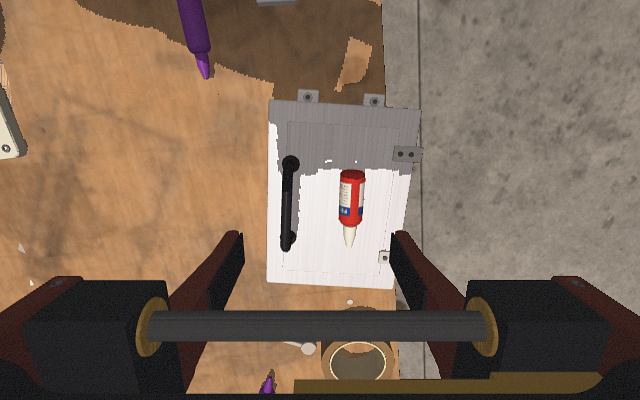

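The wrist view shows the bottle from base (352,175) to cap tip (350,247), and the handle bar from (291,163) to (286,243). There is open lid on both sides of the bottle.

Run:
```python
from h import *
from plant import env
np.set_printoptions(precision=4,suppress=True)
p=pt('w1',352,174,.0885);q=pt('w1',350,247,.0885);w=pt('w1',351,226,.0885)
print(p,q,np.linalg.norm(q-p),np.linalg.norm(w-p)); H=[pt('w1',291,163,.11),pt('w1',286,243,.11)];print(np.mean(H,0),H[0]-H[1])
```

```text
[ 0.511  -0.1617  0.0885] [ 0.5019 -0.243   0.0885] 0.08184350208019678 0.05696433855258748
[ 0.4453 -0.1793  0.11  ] [0.0169 0.0804 0.    ]
```

Run:
```python
from h import *
np.set_printoptions(precision=4,suppress=True)
L=np.array([pt('w1',*p,.076) for p in((271,101),(421,109),(396,290),(267,282))]);print(L,L.mean(0))
a=cv2.imread('pics/w1.png')[90:300,255:430]
cv2.imwrite('pics/w1c.png',cv2.resize(a,None,fx=2.8,fy=2.8,interpolation=cv2.INTER_CUBIC))
```

```text
[[ 0.4395 -0.0822  0.076 ]
 [ 0.5853 -0.1074  0.076 ]
 [ 0.5525 -0.3131  0.076 ]
 [ 0.4009 -0.2837  0.076 ]] [ 0.4946 -0.1966  0.076 ]
```

View pics/w1c.png

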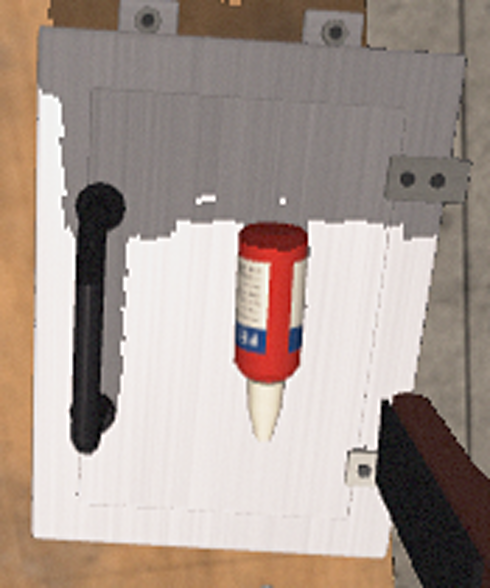

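The bar's middle is at about (288,205), which matches the lid geometry, so I take it as (0.442, -0.184). The two views agree on the bottle's line; along its length they differ by about 9 mm, so I'll grasp mid-body and find the floor by contact.

Run:
```python
from h import *
from plant import env
np.set_printoptions(precision=4,suppress=True)
P=np.array([.5113,-.157,.0905])+.038*b; a=pick(1)
env.goto(P+[0,0,.07],a); env.set_gripper(.055,15)
print(env.move_linear(P,v=.08,contact_N=5)); s=env.get_state();print(P,s['tcp_pos'],s['ft_force'])
env.set_gripper(0,15); s=env.get_state();print(s['finger_gap'],s['grip_force'],s['ft_force'])
env.move_linear(P+[0,0,.1],v=.12); s=env.get_state();print(s['t'],s['finger_gap'],s['grip_force'])
PL=np.array([.458,.12,.16])
env.goto(PL,place(1,3.07)); shot(env,'w2')
im=env.get_image('side');cv2.imwrite('pics/side2.png',im['pixels'][:,:,::-1])
```

```text
False
[ 0.5068 -0.1947  0.0905] [ 0.5071 -0.1949  0.0908] [ 0.1108  0.1494 -0.1414]
0.024756016568629306 14.963120967149734 [ 0.2549 -0.8263  1.7145]
5.9833 0.025041920516300248 14.957246482372284
8.1 [0.4581 0.1196 0.1599] [ 0.0846 -0.0784 -1.3542]
```

View pics/w2.png

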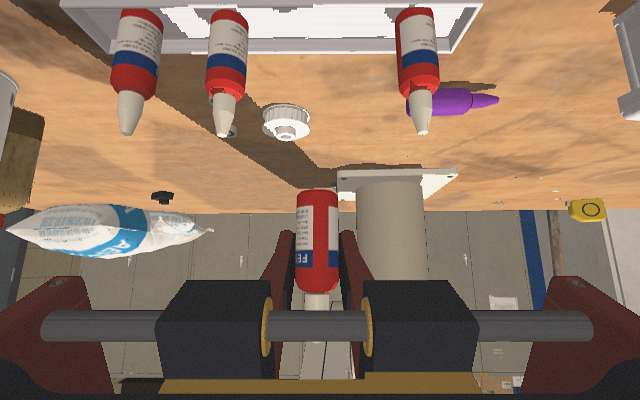

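The gripped bottle hangs upright (image inverted), base at (318,191). The neighbours' cap tips are at (127,133), (222,134) and (422,133), with the free gap at x≈320.

Run:
```python
from h import *
np.set_printoptions(precision=4,suppress=True)
for u,v in((127,133),(222,134),(422,133)):print(pt('w2',u,v,.088))
print('lane +x wall? top edge',[pt('w2',u,v,.014) for u,v in((66,5),(85,53),(450,52),(481,3))])
p=np.array(json.load(open('w2.json'))['t'])
# in-hand base height: search along the tool's bottle axis
c=json.load(open('w2.json'));K,R,t=map(np.array,(c['K'],c['R'],c['t']))
for s in(.03,.034,.038,.042,.046):
    X=R@np.array([.458-.002,.1196,.16-s])+t;print(s,(K@X/X[2])[:2])
```

```text
[0.4716 0.2333 0.088 ]
[0.4661 0.1765 0.088 ]
[0.459  0.0553 0.088 ]
lane +x wall? top edge [array([0.4924, 0.2672, 0.014 ]), array([0.4519, 0.2906, 0.014 ]), array([0.4339, 0.0231, 0.014 ]), array([0.4762, 0.0201, 0.014 ])]
0.03 [316.3199 203.5486]
0.034 [316.3207 197.026 ]
0.038 [316.3215 190.5655]
0.042 [316.3223 184.1662]
0.046 [316.3232 177.8271]
```

Run:
```python
from h import *
from plant import env
np.set_printoptions(precision=4,suppress=True)
env.move_linear([.461,.117,.056],v=.12)
print(env.move_linear([.461,.117,.030],v=.02,contact_N=3)); s=env.get_state();print(s['t'],s['tcp_pos'],s['ft_force'],s['finger_gap'])
shot(env,'w3')
```

```text
True
10.0583 [0.4607 0.1168 0.0393] [ 1.7788 -0.0711  3.4074] 0.02468182596957791
10.0583 [0.4607 0.1168 0.0393] [ 1.7788 -0.0711  3.4074]
```

View pics/w3.png

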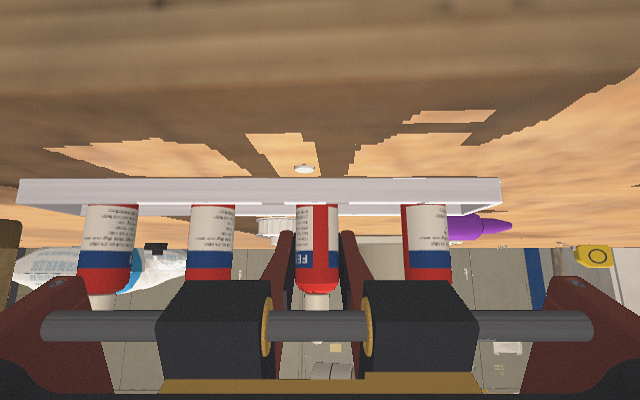

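The bottle stands in the channel between its neighbours, level with them, and contact was at the expected height. Next I release it, retreat and go above the handle.

Run:
```python
from h import *
from plant import env
np.set_printoptions(precision=4,suppress=True)
env.set_gripper(.045); env.hold(.2)
s=env.get_state(); z=Ro.from_quat(s['tool_rot']).apply([0,0,1]); print(s['ft_force'])
p=s['tcp_pos']-.11*z; env.move_linear(p,v=.1); shot(env,'w4')
env.move_linear([p[0],p[1],.24],v=.2)
yd=np.array([np.cos(.175),-np.sin(.175),0])
env.goto([.442,-.184,.19],att(-up,yd)); shot(env,'w5')
im=env.get_image('top');cv2.imwrite('pics/t5.png',im['pixels'][:,:,::-1])
A=cv2.imread('pics/w4.png');B=cv2.imread('pics/w5.png')
cv2.imwrite('pics/both.png',np.vstack([A[100:400],B[0:300]]))
```

```text
[ 0.1306 -0.4027  0.2764]
12.0917 [0.555  0.1101 0.0936] [ 0.2908 -0.1724  0.2209]
14.7583 [ 0.4424 -0.1839  0.1898] [ 0.9483  0.7533 -0.296 ]
```

View pics/both.png

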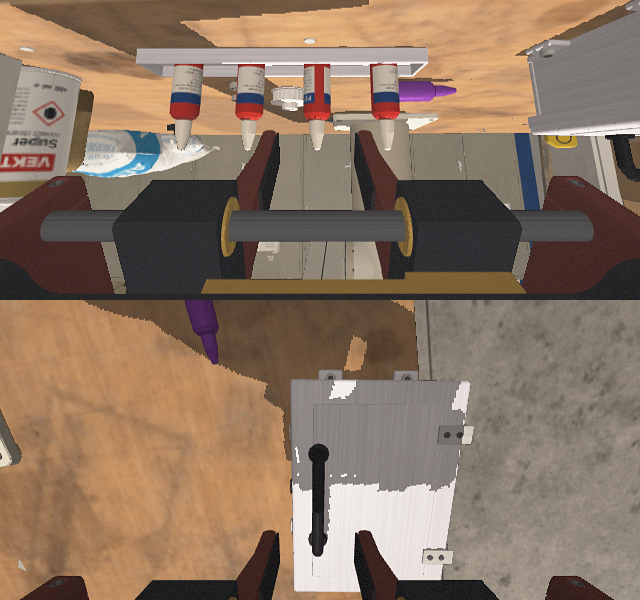

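The bottle stands free at (317,~90 in the upper half), in line with its neighbours. The handle bar in the lower half runs (319,155) to (318,250) in wrist pixels, centred between the fingers, so I grasp it now.

Run:
```python
from h import *
from plant import env
np.set_printoptions(precision=4,suppress=True)
m=(pt('w5',319,155,.11)+pt('w5',318,250,.11))/2; print(m)
xb=np.array([np.cos(.175),-np.sin(.175),0]); yb=np.array([np.sin(.175),np.cos(.175),0])
P=np.array([.4425,(m[1]-.184)/2,.099])
print(env.move_linear(P,v=.1,contact_N=8)); s=env.get_state();print(s['tcp_pos'],s['ft_force'])
env.set_gripper(0,45); s=env.get_state();print(s['t'],s['finger_gap'],s['grip_force'],s['tcp_pos'],s['ft_force'])
p0=s['tcp_pos'];r0=Ro.from_quat(s['tool_rot']); np.savez('lid.npz',p0=p0,q0=s['tool_rot'])
hinge=p0+.130*xb+up*(.064-p0[2])
for w in(.01,.02,.03,.04):
    r=Ro.from_rotvec(w*yb)
    env.move_linear(hinge+r.apply(p0-hinge),v=.008,attitude=(r*r0).as_quat())
    s=env.get_state();print(w,s['tcp_pos']-p0,s['ft_force'],s['finger_gap'])
```

```text
[ 0.443  -0.1823  0.11  ]
False
[ 0.4429 -0.1833  0.0994] [ 0.3043 -0.5964 -0.6599]
16.5833 0.008960886486950705 44.985108375549316 [ 0.4434 -0.1834  0.0992] [ 3.5465  0.3147 -1.7252]
0.01 [ 0.0001 -0.      0.0008] [  5.0907  -1.7003 -13.2458] 0.008841263415501715
0.02 [ 0.0005 -0.      0.0021] [  5.3662  -1.4953 -14.0602] 0.009283484945834763
0.03 [ 0.0009 -0.0001  0.0035] [  5.1406  -0.9351 -13.5856] 0.008958765043738985
0.04 [ 0.0014 -0.0002  0.0049] [  5.1654  -1.5625 -12.3554] 0.009079849924026861
```

Run:
```python
from h import *
from plant import env
np.set_printoptions(precision=4,suppress=True)
xb=np.array([np.cos(.175),-np.sin(.175),0]); yb=np.array([np.sin(.175),np.cos(.175),0])
f=np.load('lid.npz');p0=f['p0'];r0=Ro.from_quat(f['q0']);hinge=p0+.130*xb+up*(.064-p0[2])
for w in(.05,.06,.07,.08,.09,.1):
    r=Ro.from_rotvec(w*yb)
    env.move_linear(hinge+r.apply(p0-hinge),v=.008,attitude=(r*r0).as_quat())
    s=env.get_state();print(w,s['tcp_pos']-p0,s['ft_force'],s['finger_gap'])
env.hold(.3);s=env.get_state();print(s['t'],s['tcp_pos']-p0,s['ft_force'])
im=env.get_image('side')['pixels'][:,:,::-1];a=im[180:245,270:370];o=cv2.imread('pics/side0.png')[180:245,270:370]
cv2.imwrite('pics/lid.png',cv2.resize(np.vstack([o,a]),None,fx=4.5,fy=4.5,interpolation=cv2.INTER_CUBIC))
```

```text
0.05 [ 0.0019 -0.0003  0.0064] [  4.5332  -1.0227 -10.659 ] 0.009164346367093033
0.06 [ 0.0023 -0.0004  0.0078] [ 3.7729 -0.6208 -9.1564] 0.008947387049172537
0.07 [ 0.0028 -0.0005  0.0091] [ 4.6654 -0.9699 -7.3075] 0.008855864571414181
0.08 [ 0.0032 -0.0006  0.0103] [ 3.0741 -0.9117 -6.2678] 0.008698582241844053
0.09 [ 0.0037 -0.0007  0.0116] [ 3.1689  0.1973 -4.541 ] 0.008783545750541645
0.1 [ 0.0041 -0.0007  0.0129] [ 2.2558 -0.6765 -3.3135] 0.009014956421180689
20.1333 [ 0.0041 -0.0007  0.0128] [ 2.9309 -1.0507 -5.0214]
```

View pics/lid.png

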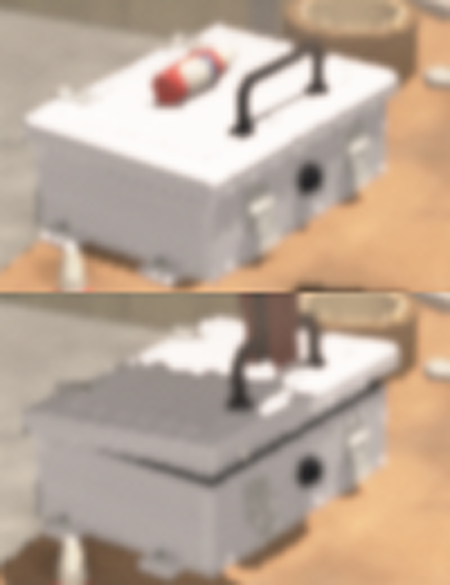

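The side view shows the lid ajar with a dark gap along the front (crop (215,480)). The TCP rise and the remaining force of about 3 N both fit 0.1 rad. I'll add a slight trim for grip compliance, then hand in.

Run:
```python
from h import *
from plant import env
xb=np.array([np.cos(.175),-np.sin(.175),0]); yb=np.array([np.sin(.175),np.cos(.175),0])
f=np.load('lid.npz');p0=f['p0'];r0=Ro.from_quat(f['q0']);hinge=p0+.130*xb+up*(.064-p0[2])
r=Ro.from_rotvec(.103*yb);env.move_linear(hinge+r.apply(p0-hinge),v=.008,attitude=(r*r0).as_quat());env.hold(.3)
s=env.get_state();print(s['t'],s['tcp_pos']-p0,s['ft_force'],s['finger_gap']);print(env.close_job())
```

```text
20.7333 [ 0.00422717 -0.00076492  0.01318474] [ 3.8919016  -0.33189984 -4.9273712 ] 0.008669783970565597
the job is handed in; nothing more can be done
None
```

I stood the bottle up in the free place and let go of it with its neighbours left standing, then handed the job in at 20.7 s with the lid held by its handle at about 0.1 rad, roughly 15 mm open at the front (estimated from arm travel and pull force).

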